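# Punch two pin marks in a handle blank

### The job

The ear defenders are standing in the way on the bed of the bench punch: hang them by the headband over the rail. Then slide the wooden handle blank along the bed, without lifting it off, until the ring nearest its rounded end is under the punch tip, and push the plunger down until the tip presses into the wood inside that ring. Slide the blank on to bring the other ring under the tip, punch that one too, let the plunger spring up and leave the blank lying there; do not punch outside the rings and leave the can, tub and hammer alone.

Things in the scene. Friction and masses are not known exactly. Their poses are not given: they have to be found in the camera images.
- press: Bench punch, fixed. Plain steel bed 250 (its x) by 495 (its y) by 20 mm thick; origin on the bench, the bed spans y -210 to +285 mm, its top is z = 20 mm, flat with no fence (four bolt heads 4 mm high lie near the corners at x +-100, y -185 and +260). Grey column 60 x 50 mm, 140 mm high, at y -205 to -155. A grey arm 50 mm wide reaches from it in +y to y = -72, at z 80 to 110. The punch axis is upright at x = 0, y = -90 mm; the work comes in under the arm from the +y end.
- plunger (a joint): Downward travel of the sprung plunger, m: 0 = up, stop at 0.018. The spring needs 3.6 N to start and 9.2 N at 14 mm, where the tip meets the top of a blank lying on the bed; it springs up by itself. Push straight down on its cap; about 12 to 20 N presses the tip firmly into the wood.
- punch_tip (a point): Lower point of the plunger's pointed steel rod (12 mm rod, tip 3 mm wide). When up it is 54 mm above the bench, 34 mm above the bed, 14 mm above the blank's top; moves down with the plunger.
- punch_cap (a point): Centre of the top of the plunger's black round cap, 44 mm across, 145 mm above the bench when up, directly above the tip. Moves with the plunger.
- blank: Loose light wooden handle blank lying flat on the bed: 40 mm wide (its x), 220 mm long (its y), 20 mm thick, about 160 g. Origin at the centre of its underside. The -y end is rounded (radius 20 mm) and starts towards the punch; the +y end is square and plain, good to pinch across the 40 mm width. z up.
- ring_end (a point): Centre of the pencilled ring (12 mm across with a centre dot) on the blank's top nearest the rounded end: blank frame (0, -90, 20) mm. The one to punch first.
- ring_inner (a point): Centre of the other like ring: blank frame (0, -60, 20) mm. Punched second.
- ear_defenders: Loose ear defenders standing upright on the bed on their two grey cups, about 200 g. Origin midway between the cups at their underside; the cups sit at x = +-58 mm (each 34 x 50 x 78 mm high, 82 mm clear between them). The headband arches over in the xz plane; its black crown pad is level, 56 mm (x) by 28 mm (y) by 22 mm thick, its top 157 mm above the origin: pinch it across the 28 mm.
- headband_underside (a point): Centre of the crown pad's underside, 135 mm above the origin of the ear defenders: this rests on the bar when hung.
- rail: Fixed hanging rail. Round steel bar 14 mm thick, 200 mm long, along its y axis at 153 mm (bar axis) above the bench, on two posts at y +-100 mm, each with a low foot 110 x 30 mm. Origin on the bench under the bar's middle. The ear defenders hang with one cup each side of the bar.
- bar_top (a point): Top of the bar at its middle, 160 mm above the bench; axes as the rail's.
- spray_can: Bystander: grey spray can, 64 mm across, 170 mm high, origin at its underside.
- tub: Bystander: small red tub, 72 mm across, 55 mm high, origin at its underside.
- hammer: Bystander: hammer 240 mm long, lying along its x axis, origin under its middle.
Mind the look-alikes: they are no part of the job. Leave any blue or purple look-alike of the blank alone.

How it is judged:
On the way, in this order (a step that is already met when the one before it is completed fails the run):
1. the ear defenders hang by the headband on the bar, released (x of headband_underside in the frame of bar_top between -0.03 and 0.03 m and y of headband_underside in the frame of bar_top between -0.085 and 0.085 m and z of headband_underside in the frame of bar_top between -0.015 and 0.015 m and angle between ear_defenders's own z axis and vertical below 0.5 rad and contact force between ear_defenders and rail above 0.3 N and contact force between ear_defenders and the fingers below 0.1 N and linear speed of ear_defenders below 0.1 m/s), for 0.2 s.
2. the ring nearest the rounded end lies under the raised punch tip, blank at rest flat on the bed (horizontal distance between ring_end and punch_tip below 0.006 m and value of joint plunger below 0.003 m and linear speed of blank below 0.02 m/s and angle between blank's own z axis and vertical below 0.06 rad and z of blank in the frame of press between 0.016 and 0.024 m), for 0.2 s.
3. the punch tip is pressed into the blank inside that ring (horizontal distance between ring_end and punch_tip below 0.006 m and value of joint plunger above 0.009 m and contact force between plunger and blank above 1 N), for 0.04 s.
4. the other ring lies under the raised punch tip, blank at rest (horizontal distance between ring_inner and punch_tip below 0.006 m and value of joint plunger below 0.003 m and linear speed of blank below 0.02 m/s and angle between blank's own z axis and vertical below 0.06 rad and z of blank in the frame of press between 0.016 and 0.024 m), for 0.2 s.
5. the punch tip is pressed into the blank inside the other ring (horizontal distance between ring_inner and punch_tip below 0.006 m and value of joint plunger above 0.009 m and contact force between plunger and blank above 1 N), for 0.04 s.
At the end, for the whole second after the job is handed in: Ear defenders released and still on the bar (crown underside within 15 mm of bar-top height, 30 mm across, 85 mm along; tilt < 0.5 rad); blank flat and still on the bed, inner ring within 6 mm of the punch axis; plunger up (3 mm); can, tub, hammer within 30 mm of their starts (all of step 1 and all of step 4 and distance of each of spray_can, tub, hammer from where it was at the start of the episode below 0.03 m); the robot touches nothing.
It fails at once if the punch is pressed into the blank outside both rings (over 7 mm from either centre) (horizontal distance between each of ring_end, ring_inner and punch_tip above 0.007 m and value of joint plunger above 0.009 m and contact force between plunger and blank above 1 N).
It fails at once if the blank is lifted more than 10 mm off the bed (z of blank in the frame of press above 0.03 m).
It fails at once if the can, tub or hammer is moved more than 30 mm (distance of any of spray_can, tub, hammer from where it was at the start of the episode above 0.03 m).
It also fails if it takes over 72 s, if anything falls off the work surface, if the arm or the gripper's body presses on something with over 40 N, if the wrist force passes 120 N, or if a joint passes its speed limit or range.

### The arm

A 6-joint arm with a two-finger parallel gripper is mounted at the origin on the work surface. World frame = base frame: x ahead of the robot, y to its left, z up, the work surface at z = 0. Lengths are in m, angles in rad, forces in N, time in s.
With the tool pointing down it reaches from about 0.25 to 0.725 m from the base axis. Payload 4 kg.
Tool frame: the origin (TCP) lies on the front face of the gripper's body, between the roots of the fingers; the fingertips stand 73 mm ahead of it and the grasp point (between the pads) lies 54 mm ahead of it; z points along the fingers, y is the direction in which the jaws open and shut (so a half turn about z gives the same grasp; the last joint's range is limited). The gripper opens to 85 mm and grips with 20 to 120 N. Pads are 22 mm wide; open, the fingers measure 114 mm over their backs; the gripper's body (76 mm by 85 mm) begins 54 mm behind the grasp point. The pads swing forward as they close: fully open they stand 13 mm farther back than shut.
Start: joints at [-1.111, 0.241, 0.005, 1.335, 0, 1.571], TCP at [0.222, -0.448, 0.304] pointing down, gripper open.
Joint ranges: [-2.72, 2.72], [-1.05, 1.87], [-1.09, 1.28], [-1.99, 2.15], [-1.42, 1.44], [-3.14, 3.14]. Speed limits (rad/s): [2.79, 2.79, 3.14, 3.14, 3.14, 3.14].

### API

Orientations are given as a unit quaternion [x, y, z, w].
In Python, from workcell import sensors, camera, order gives the robot as it stands. The module is installed in compiled form; this text tells all that it offers.
- The arm moves only by the shell command python3 -m inch 'ROWS'. ROWS is JSON, one flat list of numbers, 5 for each row, row after row: the opening, from -1 (shut) to 1 (fully open), then the shift along the tool's x, y, z in mm, then the turn about the tool's z in units of 6 degrees (1.0 is 6 degrees). A call has 1 to 8 rows; each row is the pose to reach, as a shift and turn from the pose commanded when the call began, along the tool's axes at that moment; what a row does not reach only later rows make up. A row lasts 1/10 s, in which the tool goes at most 50 mm and 8.59 degrees, less where a joint would pass 70% of its speed; a pose out of reach is approached as far as the arm can. A call with a gripper value outside its range is refused whole. The fingers move at their own pace and stop on an object; the grip force is fixed at half the most. Time passes only in rows, so rows that repeat a pose let the fingers close. It gives the time, the measured TCP pose, the force and the opening at its end, in the units of the state.
- sensors.get_obs(): the state, without advancing time (a new reading comes with each control period).
- camera(name): name is "scene" or "top" or "wrist"; returns a dict with "pixels" (420x560x3 uint8, red, green, blue), "intrinsics" (3x3 intrinsics, pixels), "extrinsics" (4x4, takes a point from camera to world coordinates). Camera axes: x right, y down, z forward; pixel columns grow to the right and rows downward; lengths in m; the calibration is good to about 2 mm. A picture is of the moment at which its call begins. There is no depth.
- order.job_done(): hands the job in, once; it reports no verdict.
The state is a dict: "clock": time; "joint_pos": joint angles; "joint_vel": joint speeds; "tau": joint torques, N m; "eef_pos": TCP position; "tool_rot": TCP orientation; "ft_force": force on the tool from outside, world axes, zero at the start; "ft_torque": the same for the moment, N m; "grip_width": finger opening in m.
Only numpy, scipy, OpenCV 4.12 (cv2) and the standard library are available. Lean on these libraries where they do the work, as an engineer would, in place of code of your own. Each camera call takes 0.05 s, during which the arm holds its last target.

## Working session

There is one attempt and no reset: what is moved stays moved. The work goes in short steps, Python scripts to look and compute and a shell command to move; the robot and the scene stay as the last step left them, time stands still between calls to the robot, and variables do not carry over. Pictures are saved under pics/ and viewed, and the job is handed in when it is done.

```bash
mkdir -p pics
cat > h.py <<'E'
import numpy as np, cv2
from workcell import sensors, camera, order
def snap(name,fn):
    c=camera(name); cv2.imwrite('pics/'+fn+'.png',c['pixels'][:,:,::-1]); np.savez('pics/'+fn+'.npz',K=c['intrinsics'],T=c['extrinsics']); return c
def crop(fn,x0,y0,x1,y1,s):
    im=cv2.imread('pics/'+fn+'.png')[y0:y1,x0:x1]
    cv2.imwrite('pics/%s_c%d_%d.png'%(fn,x0,y0),cv2.resize(im,None,fx=s,fy=s,interpolation=cv2.INTER_CUBIC))
def ray(fn,u,v,z):
    d=np.load('pics/'+fn+'.npz'); r=d['T'][:3,:3]@np.linalg.solve(d['K'],[u,v,1]); o=d['T'][:3,3]
    return o+r*(z-o[2])/r[2]
def proj(fn,p):
    d=np.load('pics/'+fn+'.npz'); q=d['T'][:3,:3].T@(np.array(p)-d['T'][:3,3]); q=d['K']@q; return q[:2]/q[2]
E
python3 - <<'E'
from h import *
snap('scene','s0');snap('top','t0');snap('wrist','w0')
for n in('s0','t0'):
    d=np.load('pics/%s.npz'%n);print(d['K'].round(1).tolist(),d['T'].round(3).tolist())
o=sensors.get_obs();print({k:np.round(v,3).tolist() for k,v in o.items()})
E
```

```text
[[456.4, 0.0, 285.7], [0.0, 456.4, 213.8], [0.0, 0.0, 1.0]] [[0.873, 0.309, -0.377, 0.963], [0.487, -0.53, 0.694, -0.751], [0.014, -0.79, -0.614, 0.898], [0.0, 0.0, 0.0, 1.0]]
[[425.8, 0.0, 281.1], [0.0, 425.8, 202.3], [0.0, 0.0, 1.0]] [[-0.001, -0.991, 0.131, 0.353], [-1.0, 0.001, 0.002, 0.107], [-0.002, -0.131, -0.991, 1.289], [0.0, 0.0, 0.0, 1.0]]
{'clock': 0.15, 'joint_pos': [-1.111, 0.241, 0.004, 1.335, 0.0, 1.571], 'joint_vel': [0.0, -0.001, 0.005, 0.001, -0.001, 0.001], 'tau': [0.001, -37.264, 25.264, 0.012, 0.0, 0.0], 'eef_pos': [0.222, -0.448, 0.303], 'tool_rot': [0.974, 0.228, -0.0, -0.001], 'ft_force': [-0.531, 0.615, 0.329], 'ft_torque': [0.01, -0.004, -0.001], 'grip_width': 0.085}
```

View pics/s0.png

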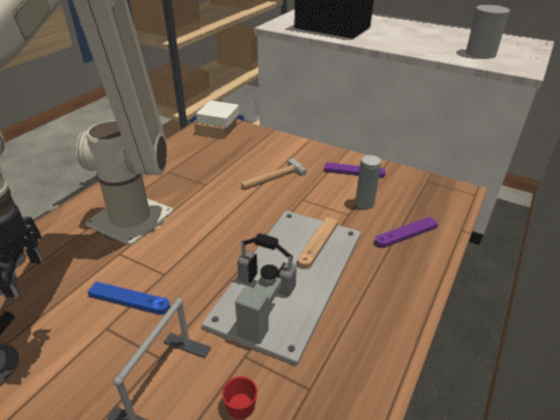

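View pics/t0.png

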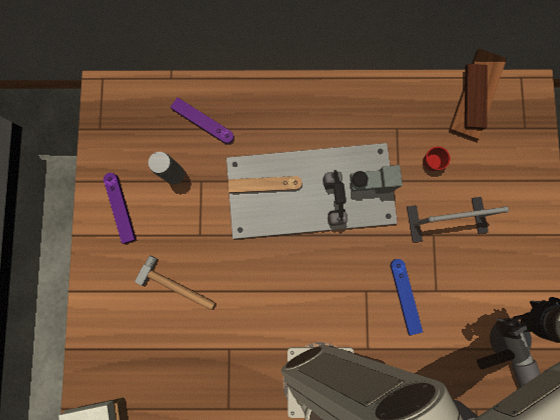

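The scene view shows the press bed around (285,280). The ear defenders stand on it at (267,262), the rail is at (155,345) and the tub at (240,397). 

Candidates for the blank in the top view:
- Wood at (265,185), on the bed.
- Blue at (407,297).
- Purple at (203,120) and (120,208).

By the description, it is the wooden one on the bed. I'll check that in a close crop.

Run:
```python
from h import *
crop('t0',220,135,410,245,4.2)
crop('t0',395,180,520,250,6)
crop('s0',200,200,370,360,4)
```

```text
(no output)
```

View pics/t0_c220_135.png

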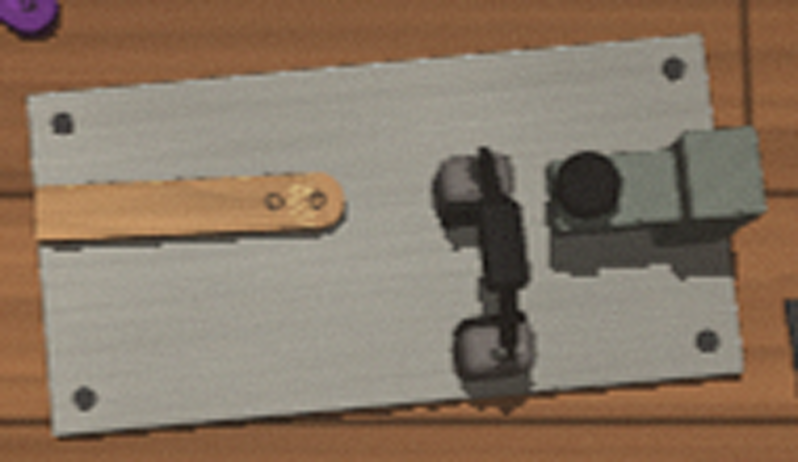

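View pics/t0_c395_180.png

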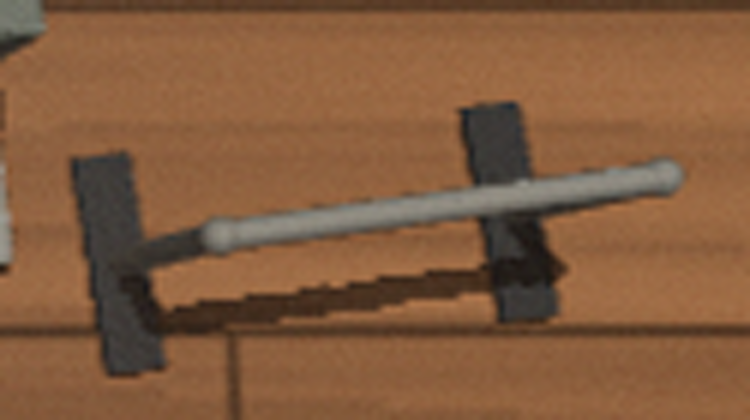

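View pics/s0_c200_200.png

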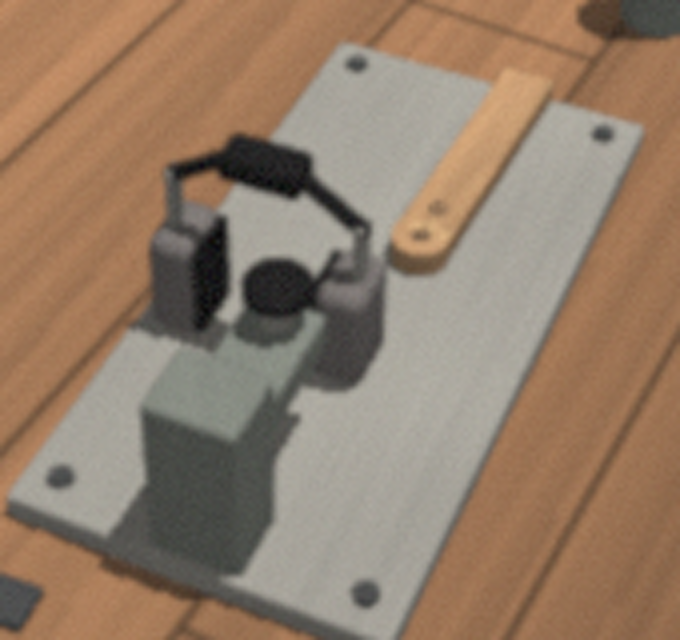

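The crops confirm the wooden blank: its rounded end faces the punch, with rings at crop (318,200) and (275,201). The ear defenders' crown pad is at about (506,243) and the cap at (587,186). The rail bar runs from (215,236) to (668,177) in its own crop. Next I'll work out the poses.

Run:
```python
from h import *
from scipy.optimize import least_squares
A=lambda c:(220+(c[0]+.5)/4.2-.5,135+(c[1]+.5)/4.2-.5)
R=lambda c:(395+(c[0]+.5)/6-.5,180+(c[1]+.5)/6-.5)
S=lambda c:(200+(c[0]+.5)/4-.5,200+(c[1]+.5)/4-.5)
p=lambda n,c,z:print(n,ray('t0',*A(c),z)[:3].round(4))
# press fit by both images
tp=[((62,124),(.1,.26)),((674,68),(.1,-.185)),((707,341),(-.1,-.185)),((85,398),(-.1,.26))]
sp=[((603,133),(.1,.26)),((365,593),(.1,-.185)),((60,477),(-.1,-.185)),((356,63),(-.1,.26))]
def fit(x,obs):
    r=[]
    for fn,uv,l in obs:
        c,s=np.cos(x[2]),np.sin(x[2]); w=[x[0]+c*l[0]-s*l[1],x[1]+s*l[0]+c*l[1],l[2]]
        r+=list(proj(fn,w)-uv)
    return np.array(r)
def do(name,obs,x0):
    s=least_squares(fit,x0,args=(obs,));print(name,s.x.round(4),np.round(s.fun,1).tolist());return s.x
T=[('t0',A(c),(*l,.024)) for c,l in tp]; Q=[('s0',S(c),(*l,.024)) for c,l in sp]
capo=[('t0',A((587,186)),(0,-.09,.145)),('s0',S((279,288)),(0,-.09,.145))]
do('press T',T,[.5,.1,0]);do('press S',Q,[.5,.1,0]);x=do('press',T+Q+capo,[.5,.1,0])
c,s=np.cos(x[2]),np.sin(x[2]);print('axis',x[0]+s*.09,x[1]-c*.09)
bl=[('t0',A((318,200)),(0,-.09,.04)),('t0',A((275,201)),(0,-.06,.04)),('t0',A((37,213)),(0,.11,.04)),('s0',S((421,235)),(0,-.09,.04)),('s0',S((438,208)),(0,-.06,.04)),('s0',S((529,80)),(0,.11,.04))]
do('blankT',bl[:3],[.5,.2,0]);do('blank',bl,[.5,.2,0])
p('crown',(503,241),.177)
for k in [(195,482),]:pass
e=[ray('t0',*R(c),.16) for c in((222,235),(664,177))];print('bar',e)
```

```text
press T [ 0.5627 -0.0172  0.0911] [-0.0, -0.2, -0.0, -0.1, 0.3, 0.0, -0.3, 0.2]
press S [ 0.5616 -0.0146  0.0915] [-0.0, -0.1, 0.1, 0.2, -0.1, -0.0, 0.1, -0.1]
press [ 0.5625 -0.0162  0.0916] [-0.4, -0.1, -0.4, -0.1, -0.0, 0.1, -0.6, 0.3, 0.1, 0.3, 0.1, 0.9, -0.2, 0.6, 0.1, 0.2, 0.3, -0.6, -0.6, -1.4]
axis 0.5707742902500784 -0.10580614045311929
blankT [0.5753 0.1565 0.047 ] [0.0, -0.1, 0.2, 0.1, -0.2, -0.0]
blank [0.575  0.1578 0.0448] [-0.4, 0.0, -0.2, 0.3, -0.6, 0.0, -0.4, 1.1, -0.1, 1.2, 0.2, -0.8]
crown [ 0.5281 -0.0452  0.177 ]
bar [array([ 0.45844404, -0.29129716,  0.16      ]), array([ 0.48408835, -0.48879432,  0.16      ])]
```

Run:
```python
from h import *
crop('t0',315,160,365,235,8)
crop('s0',105,290,215,420,4.5)
crop('s0',230,225,305,305,7)
```

```text
(no output)
```

View pics/t0_c315_160.png

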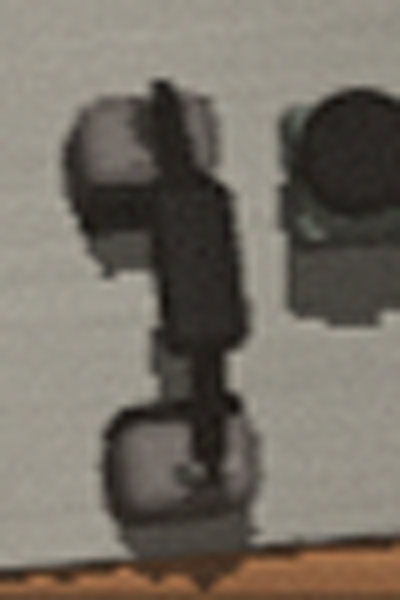

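View pics/s0_c105_290.png

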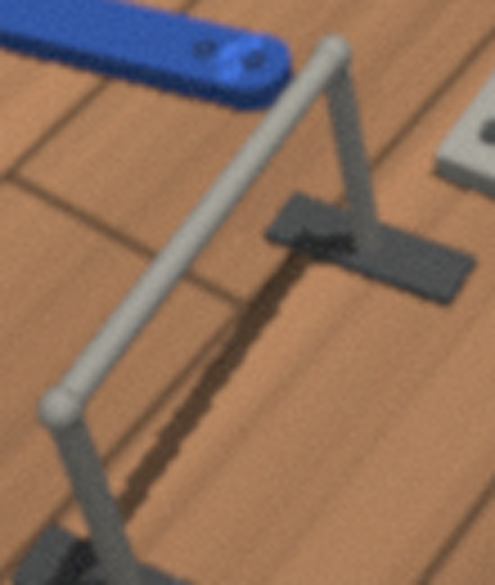

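View pics/s0_c230_225.png

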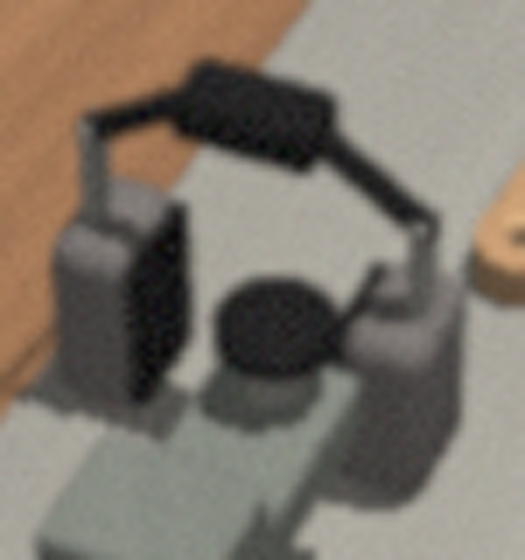

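```bash
cat >> h.py <<'E'
from scipy.spatial.transform import Rotation as Ro
def goto(x,y,z,th):
    o=sensors.get_obs(); R=Ro.from_quat(o['tool_rot']); M=R.as_matrix()
    d=M.T@(np.array([x,y,z])-o['eef_pos'])*1000
    cur=np.arctan2(M[1,0],M[0,0]); t=-np.degrees((th-cur+np.pi)%(2*np.pi)-np.pi)/6
    print('pos',np.round(o['eef_pos'],4),'th',round(cur,4),'F',np.round(o['ft_force'],1),'w',round(float(o['grip_width']),4),'clk',o['clock'])
    print('shift mm',d.round(1),'turn',round(t,2))
E
python3 - <<'E'
from h import *
from scipy.optimize import least_squares
S=lambda c:(105+(c[0]+.5)/4.5-.5,290+(c[1]+.5)/4.5-.5)
R=lambda c:(395+(c[0]+.5)/6-.5,180+(c[1]+.5)/6-.5)
print([ray('s0',*S(c),.153).round(4) for c in((335,50),(62,407))],[ray('t0',*R(c),.153).round(4) for c in((218,236),(668,177))])
print(ray('t0',315+205/8-.5,160+260/8-.5,.177), proj('s0',ray('t0',315+205/8-.5,160+260/8-.5,.177)))
goto(.5254,-.045,.304,.11)
E
```

```text
[array([ 0.4565, -0.2862,  0.153 ]), array([ 0.483 , -0.4864,  0.153 ])] [array([ 0.4587, -0.292 ,  0.153 ]), array([ 0.4849, -0.4943,  0.153 ])]
[ 0.52807664 -0.04716858  0.177     ] [265.86786558 239.30916606]
pos [ 0.2217 -0.4478  0.3032] th 0.4598 F [-0.5  0.6  0.3] w 0.0854 clk 0.15
shift mm [ 4.509e+02 -2.262e+02 -4.000e-01] turn 3.34
```

```bash
python3 -m inch '[1,100,-50,0,1.2, 1,200,-100,0,2.4, 1,300,-150,0,3.3, 1,400,-200,0,3.3, 1,451,-226,0,3.3, 1,451,-226,0,3.3, 1,451,-226,0,3.3, 1,451,-226,0,3.3]'
python3 - <<'E'
from h import *
goto(.5254,-.045,.304,.11)
E
```

```text
clock: 0.95
eef_pos: [0.4628, -0.128, 0.3038]
tool_rot: [0.998, 0.057, -0.0, 0.0]
ft_force: [1.1, 0.7, -0.5]
grip_width: 0.0854
pos [ 0.4628 -0.128   0.3038] th 0.1143 F [ 1.1  0.7 -0.5] w 0.0854 clk 0.95
shift mm [ 71.7 -75.3  -0.2] turn 0.04
```

```bash
python3 -m inch '[1,70,-74,0,0, 1,70,-74,0,0, 1,70,-74,0,0, 1,70,-74,0,0, 1,70,-74,0,0]'
python3 - <<'E'
from h import *
snap('wrist','w1')
goto(.5254,-.045,.304,.11)
d=np.load('pics/w1.npz');print(d['T'].round(3),d['K'])
E
```

```text
clock: 1.45
eef_pos: [0.5224, -0.0491, 0.3035]
tool_rot: [0.998, 0.057, -0.001, 0.0]
ft_force: [-0.2, -0.1, -1.0]
grip_width: 0.0853
pos [ 0.5224 -0.0495  0.3038] th 0.1126 F [ 0.5  0.1 -0.4] w 0.0853 clk 1.5
shift mm [ 3.5 -4.1 -0.2] turn 0.02
[[ 0.113 -0.941 -0.318  0.604]
 [-0.994 -0.107 -0.036 -0.04 ]
 [ 0.     0.32  -0.947  0.373]
 [ 0.     0.     0.     1.   ]] [[294.13318546   0.         282.56472407]
 [  0.         294.13318546 215.27928757]
 [  0.           0.           1.        ]]
```

View pics/w1.png

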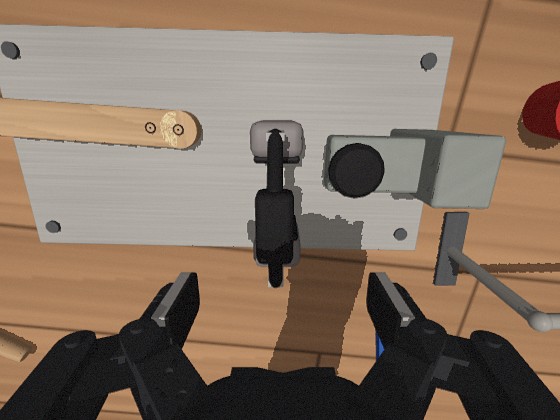

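The wrist view shows the crown pad at about (275,228), the cap at (357,170) and the rings at (178,129) and (150,128).

Run:
```python
from h import *
crop('w1',235,110,315,295,3.2)
crop('w1',130,100,400,220,2.9)
p=lambda u,v,z:print((u,v),ray('w1',u,v,z).round(4))
p(357,170,.145);p(178,129,.04);p(150,128,.04)
```

```text
(357, 170) [ 0.5708 -0.1017  0.145 ]
(178, 129) [0.5775 0.0719 0.04  ]
(150, 128) [0.5751 0.1022 0.04  ]
```

View pics/w1_c235_110.png

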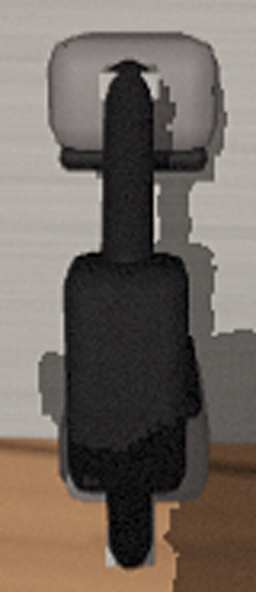

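View pics/w1_c130_100.png

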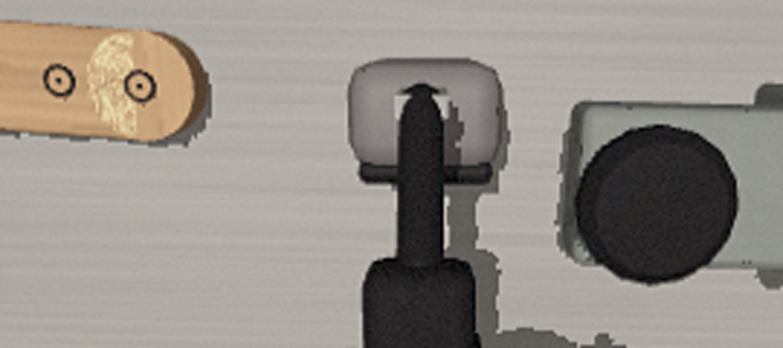

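Run:
```python
from h import *
C=lambda u,v:(235+(u+.5)/3.2-.5,110+(v+.5)/3.2-.5)
for c,z in[((66,480),.177),((186,480),.177),((126,490),.177),((65,400),.177),((188,400),.177),((126,257),.155),((126,257),.177),((129,555),.1),((133,95),.098),((60,160),.098),((208,160),.098)]: print(c,ray('w1',*C(*c),z).round(4))
```

```text
(66, 480) [ 0.5011 -0.0309  0.177 ]
(186, 480) [ 0.5043 -0.0585  0.177 ]
(126, 490) [ 0.5001 -0.045   0.177 ]
(65, 400) [ 0.5211 -0.029   0.177 ]
(188, 400) [ 0.5242 -0.0565  0.177 ]
(126, 257) [ 0.55   -0.0392  0.155 ]
(126, 257) [ 0.5555 -0.0392  0.177 ]
(129, 555) [ 0.4356 -0.0506  0.1   ]
(133, 95) [ 0.5831 -0.0361  0.098 ]
(60, 160) [ 0.5625 -0.017   0.098 ]
(208, 160) [ 0.5674 -0.0597  0.098 ]
```

Run:
```python
from h import *
goto(.527,-.0445,.231,.113)
```

```text
pos [ 0.5224 -0.0495  0.3038] th 0.1126 F [ 0.5  0.1 -0.4] w 0.0853 clk 1.5
shift mm [ 5.3 -4.5 72.8] turn -0.0
```

```bash
python3 -m inch '[1,4,-3,30,0, 1,4,-3,60,0, 1,4,-3,73,0, 1,4,-3,73,0, 1,4,-3,73,0, 1,4,-3,73,0]'
python3 - <<'E'
from h import *
goto(.527,-.0445,.231,.113)
snap('scene','s1')
crop('s1',180,160,330,300,5)
E
```

```text
clock: 2.1
eef_pos: [0.5273, -0.0458, 0.2324]
tool_rot: [0.998, 0.056, 0.001, 0.0]
ft_force: [0.4, 0.5, -0.4]
grip_width: 0.0857
pos [ 0.5273 -0.0458  0.2324] th 0.1129 F [ 0.4  0.5 -0.4] w 0.0857 clk 2.1
shift mm [-0.2 -1.4  1.4] turn -0.0
```

View pics/s1_c180_160.png

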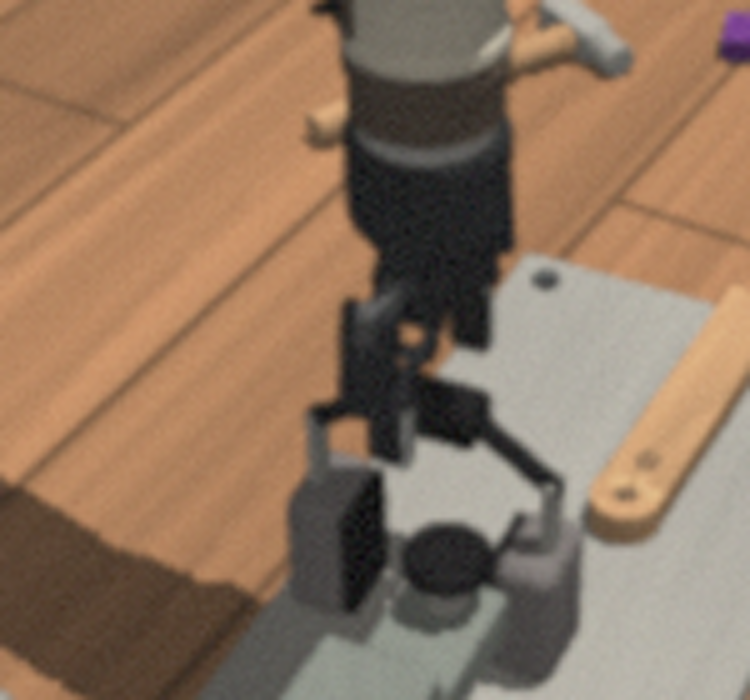

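Fingers straddle the pad. Now I close.

```bash
python3 -m inch '[0,0,-1,1,0, -1,0,-1,1,0, -1,0,-1,1,0, -1,0,-1,1,0, -1,0,-1,1,0, -1,0,-1,1,0, -1,0,-1,1,0, -1,0,-1,1,0]'
python3 - <<'E'
from h import *
goto(.527,-.0445,.231,.113)
snap('scene','s2')
crop('s2',180,160,330,300,5)
E
```

```text
clock: 2.95
eef_pos: [0.527, -0.0439, 0.2303]
tool_rot: [0.998, 0.057, 0.0, -0.0]
ft_force: [0.2, 0.7, 3.3]
grip_width: 0.027
pos [ 0.527  -0.0439  0.2303] th 0.1144 F [0.2 0.7 3.3] w 0.027 clk 2.95
shift mm [-0.   0.6 -0.7] turn 0.01
```

View pics/s2_c180_160.png

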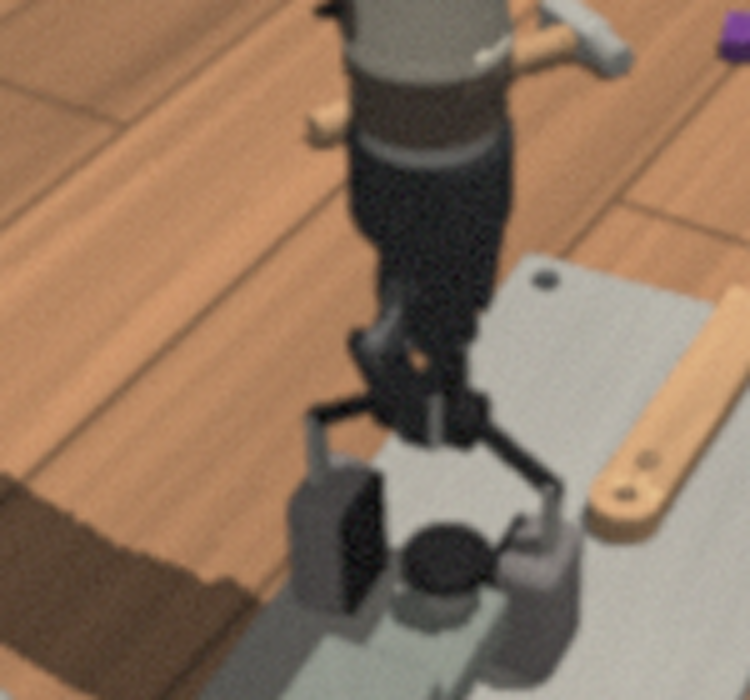

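Gripped: width is 27 mm and the pad is held. Lift.

```bash
python3 -m inch '[-1,0,0,-25,0, -1,0,0,-60,0, -1,0,0,-95,0, -1,0,0,-130,0, -1,0,0,-165,0, -1,0,0,-165,0, -1,0,0,-165,0, -1,0,0,-165,0]'
python3 - <<'E'
from h import *
goto(.471,-.389,.395,.13)
E
```

```text
clock: 3.8
eef_pos: [0.5261, -0.0441, 0.3928]
tool_rot: [0.998, 0.057, -0.002, -0.0]
ft_force: [1.0, -0.5, -0.8]
grip_width: 0.0265
pos [ 0.5261 -0.0441  0.3928] th 0.1141 F [ 1.  -0.5 -0.8] w 0.0265 clk 3.8
shift mm [-94.  336.4  -2. ] turn -0.15
```

```bash
python3 -m inch '[-1,-6,20,-2,0, -1,-15,55,-2,0, -1,-26,95,-2,0, -1,-37,135,-2,0, -1,-48,175,-2,-0.1, -1,-59,215,-2,-0.1, -1,-70,255,-2,-0.1, -1,-80,290,-2,-0.15]' && python3 -m inch '[-1,-9,26,0,0, -1,-14,44,0,0, -1,-14,46,0,0, -1,-14,46,0,0, -1,-14,46,0,0, -1,-14,46,0,0]'
python3 - <<'E'
from h import *
goto(.471,-.389,.395,.13)
snap('scene','s3');snap('wrist','w3');snap('top','t3')
E
```

```text
clock: 4.6
eef_pos: [0.4792, -0.343, 0.3943]
tool_rot: [0.998, 0.065, -0.002, -0.001]
ft_force: [1.8, 0.4, -1.5]
grip_width: 0.0262
clock: 5.2
eef_pos: [0.4727, -0.3875, 0.3968]
tool_rot: [0.998, 0.066, -0.0, -0.0]
ft_force: [-0.6, -0.5, -1.3]
grip_width: 0.0265
pos [ 0.4727 -0.3875  0.3968] th 0.1315 F [-0.6 -0.5 -1.3] w 0.0265 clk 5.2
shift mm [-1.9  1.3  1.8] turn 0.01
```

View pics/s3.png

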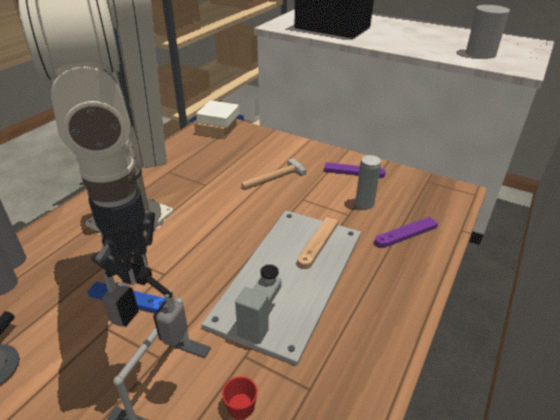

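View pics/w3.png

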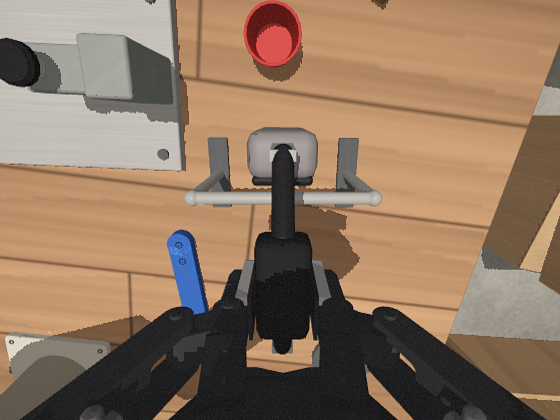

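The wrist view shows the bar running from (193,198) to (375,198) with the pad centred at column 283. I'll check the bar position from this view.

Run:
```python
from h import *
a,b=[ray('w3',u,v,.153) for u,v in((192.5,198),(374.5,198.5))];print(a,b,(a+b)/2,np.arctan2(a[0]-b[0],a[1]-b[1]))
crop('t3',380,160,530,270,5)
```

```text
[ 0.45608575 -0.28914571  0.153     ] [ 0.48188527 -0.48843714  0.153     ] [ 0.46898551 -0.38879142  0.153     ] -0.12874022670917773
```

View pics/t3_c380_160.png

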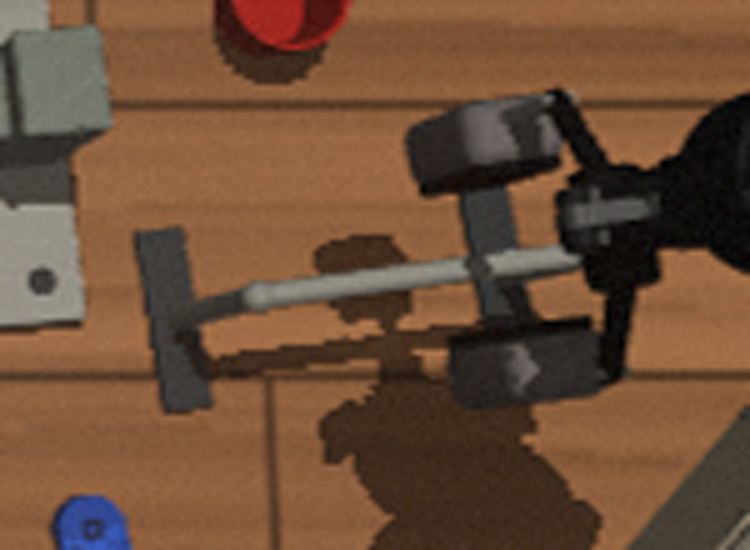

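```bash
python3 -m inch '[-1,-3,1,20,0, -1,-3,1,50,0, -1,-3,1,80,0, -1,-3,1,110,0, -1,-3,1,135,0, -1,-3,1,152,0, -1,-3,1,155,0, -1,-3,1,155,0]'
python3 - <<'E'
from h import *
goto(.470,-.389,.2345,.129)
snap('scene','s4');crop('s4',80,210,230,330,5)
E
```

```text
clock: 6.15
eef_pos: [0.4695, -0.3897, 0.2419]
tool_rot: [0.998, 0.065, -0.0, -0.0]
ft_force: [0.6, 0.9, -2.0]
grip_width: 0.0264
pos [ 0.4695 -0.3897  0.2419] th 0.1304 F [ 0.6  0.9 -2. ] w 0.0264 clk 6.15
shift mm [ 0.6 -0.6  7.4] turn 0.01
```

View pics/s4_c80_210.png

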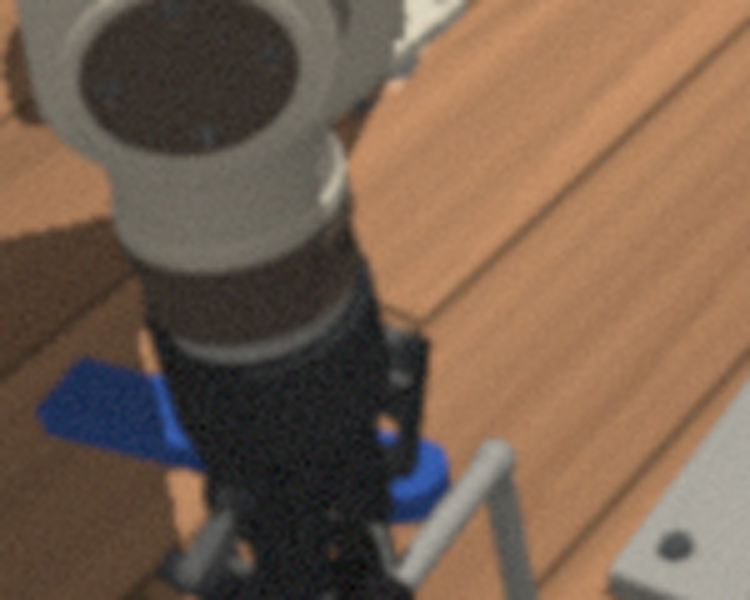

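```bash
python3 -m inch '[-1,0,0,3,0, -1,0,0,5,0, -1,0,0,6,0, -1,0,0,6,0]'; python3 -m inch '[-1,0,0,1,0, -1,0,0,2,0, -1,0,0,2,0]'
```

```text
clock: 6.6
eef_pos: [0.4695, -0.3901, 0.2361]
tool_rot: [0.998, 0.065, 0.0, 0.0]
ft_force: [0.2, 0.6, -0.9]
grip_width: 0.0266
clock: 6.9
eef_pos: [0.4696, -0.3901, 0.235]
tool_rot: [0.998, 0.065, 0.0, 0.0]
ft_force: [-1.2, 1.7, 3.5]
grip_width: 0.0267
```

Contact with the bar is felt. Release.

```bash
python3 -m inch '[-0.4,0,0,0,0, 0,0,0,0,0, 1,0,0,0,0, 1,0,0,0,0, 1,0,0,0,0, 1,0,0,0,0]'
python3 - <<'E'
from h import *
snap('wrist','w5');snap('scene','s5')
E
```

```text
clock: 7.5
eef_pos: [0.4695, -0.39, 0.2336]
tool_rot: [0.998, 0.065, -0.0, -0.0]
ft_force: [0.6, 0.9, -0.3]
grip_width: 0.0858
```

View pics/w5.png

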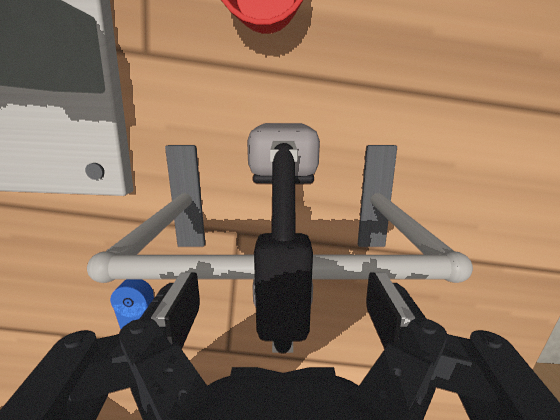

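The fingers are open and the pad (283,290) sits on the bar, with a cup on each side. Raise clear and check.

```bash
python3 -m inch '[1,0,0,-10,0, 1,0,0,-40,0, 1,0,0,-80,0, 1,0,0,-120,0, 1,0,0,-140,0, 1,0,0,-140,0, 1,0,0,-140,0]'
python3 - <<'E'
from h import *
snap('wrist','w6');snap('scene','s6');snap('top','t6')
crop('w6',150,100,420,360,2.3)
goto(.571,.12,.30,.09)
E
```

```text
clock: 8.3
eef_pos: [0.4695, -0.3901, 0.3743]
tool_rot: [0.998, 0.065, 0.0, 0.0]
ft_force: [0.3, 0.2, -0.8]
grip_width: 0.0853
pos [ 0.469  -0.3897  0.372 ] th 0.1299 F [0.8 0.3 0.5] w 0.0854 clk 8.45
shift mm [ 167.3 -492.    72.9] turn 0.38
```

View pics/w6_c150_100.png

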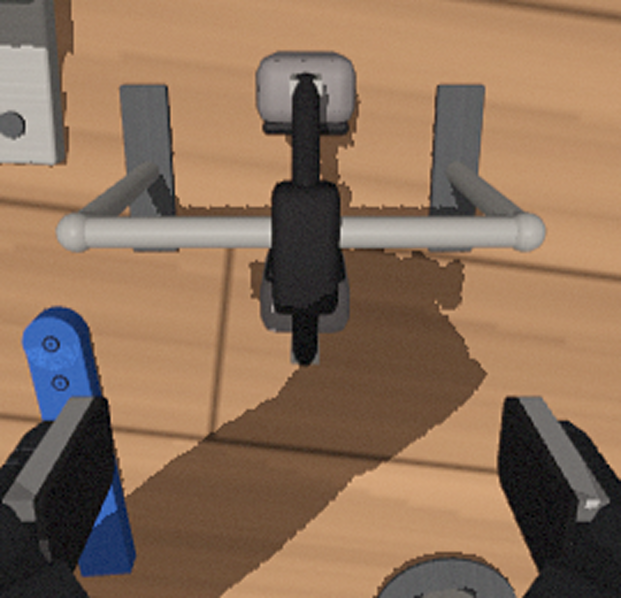

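View pics/s6.png

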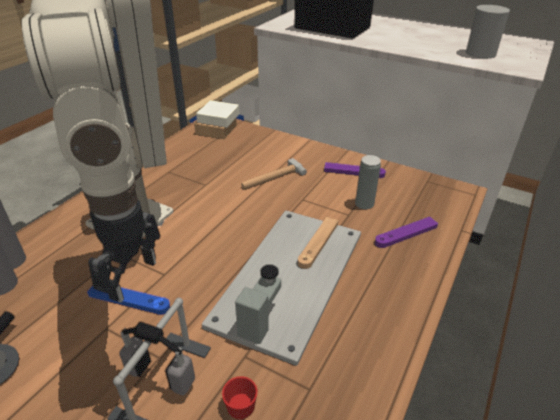

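The ear defenders hang on the bar with one cup each side and are released. Next is the blank.

Run:
```python
from h import *
print(sensors.get_obs()['joint_pos'].round(3))
print('can',ray('t0',160,160,.17),'tub',ray('t0',437,158,.055))
goto(.570,.254,.372,-1.52)
```

```text
[-0.693  0.463  0.499  1.611 -0.     2.318]
can [0.61686078 0.43433323 0.17      ] tub [ 0.6488048  -0.35287452  0.055     ]
pos [ 0.469  -0.3897  0.372 ] th 0.1299 F [0.8 0.3 0.5] w 0.0854 clk 8.45
shift mm [ 183.5 -625.2    1.2] turn 15.75
```

```bash
python3 - <<'E'
from h import *
goto(.572,.235,.36,1.62)
E
python3 -m inch '[1,20,-50,0,-1.3, 1,35,-95,0,-2.6, 1,50,-140,0,-4, 1,65,-190,0,-5.3, 1,80,-240,0,-6.6, 1,95,-290,0,-8, 1,110,-340,0,-9.3, 1,120,-380,0,-10.6]'
python3 - <<'E'
from h import *
goto(.572,.235,.36,1.62)
E
```

```text
pos [ 0.469  -0.3897  0.372 ] th 0.1299 F [0.8 0.3 0.5] w 0.0854 clk 8.45
shift mm [ 183.  -606.1   13.2] turn -14.23
clock: 9.25
eef_pos: [0.5388, 0.0042, 0.3725]
tool_rot: [0.812, 0.583, -0.001, -0.001]
ft_force: [1.3, 0.1, -0.2]
grip_width: 0.0854
pos [0.5388 0.0042 0.3725] th 1.2454 F [ 1.3  0.1 -0.2] w 0.0854 clk 9.25
shift mm [229.3 -42.3  12.4] turn -3.58
```

```bash
python3 -m inch '[1,50,-10,0,-1.3, 1,100,-20,0,-2.5, 1,150,-30,0,-3.5, 1,200,-40,10,-3.5, 1,216,-42,12,-3.5, 1,216,-42,12,-3.5, 1,216,-42,12,-3.5]'
python3 - <<'E'
from h import *
goto(.572,.235,.36,1.62)
snap('top','t7');snap('wrist','w7')
crop('t7',220,135,410,245,4.2)
E
```

```text
clock: 9.95
eef_pos: [0.5692, 0.2204, 0.3602]
tool_rot: [0.694, 0.72, -0.002, -0.0]
ft_force: [0.9, 0.1, -0.3]
grip_width: 0.0855
pos [0.5692 0.2204 0.3602] th 1.6076 F [ 0.9  0.1 -0.3] w 0.0855 clk 9.95
shift mm [14.5  3.3  0.2] turn -0.12
```

View pics/w7.png

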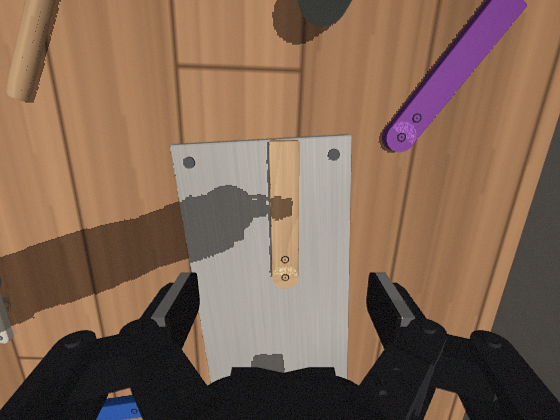

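The wrist view shows the blank's square end at (284,141) and its rings at (285,259) and (285,277).

Run:
```python
from h import *
crop('w7',255,130,315,295,3.5)
a,b,c=[ray('w7',u,v,.04) for u,v in((284.2,140.5),(285,259.3),(285,277.3))];print(a,b,c,np.arctan2(c[0]-a[0],a[1]-c[1]))
goto(.572,.235,.36,1.62)
```

```text
[0.5687449  0.27201007 0.04      ] [0.57625724 0.10174453 0.04      ] [0.5774048  0.07158671 0.04      ] 0.043181169079667854
pos [0.5695 0.2191 0.3615] th 1.6053 F [-0.4 -0.6  0.3] w 0.0855 clk 10.05
shift mm [15.8  3.   1.5] turn -0.14
```

View pics/w7_c255_130.png

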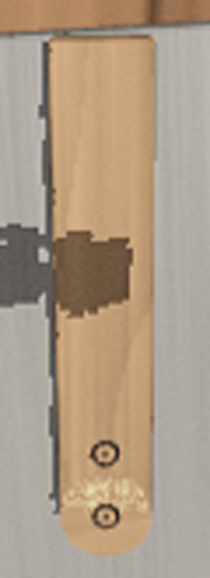

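```bash
python3 - <<'E'
from h import *
goto(.5703,.235,.098,1.614)
E
python3 -m inch '[1,14,1,40,-0.1, 1,14,1,85,-0.1, 1,14,1,130,-0.1, 1,14,1,175,-0.1, 1,14,1,215,-0.1, 1,14,1,240,-0.1, 1,14,1,240,-0.1, 1,14,1,240,-0.1]'
python3 - <<'E'
from h import *
goto(.5703,.235,.098,1.614)
snap('wrist','w8')
E
```

```text
pos [0.5695 0.2191 0.3615] th 1.6053 F [-0.4 -0.6  0.3] w 0.0855 clk 10.05
shift mm [ 16.    1.6 263.5] turn -0.08
clock: 10.85
eef_pos: [0.5706, 0.2331, 0.1227]
tool_rot: [0.691, 0.723, 0.0, 0.0]
ft_force: [0.4, 0.9, -0.2]
grip_width: 0.0856
pos [0.5706 0.2331 0.1227] th 1.6151 F [ 0.4  0.9 -0.2] w 0.0856 clk 10.85
shift mm [ 1.9 -0.2 24.7] turn 0.01
```

View pics/w8.png

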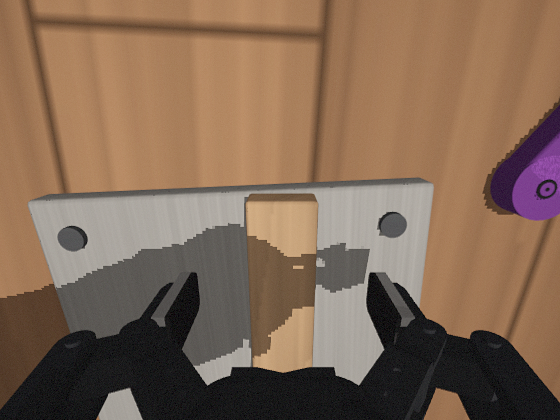

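The blank is centred between the jaws. Lower and close.

```bash
python3 -m inch '[1,0,0,15,0, 1,0,0,25,0, 1,0,0,25,0, 1,0,0,25,0]'; python3 -m inch '[0.3,0,0,0,0, -0.2,0,0,0,0, -1,0,0,0,0, -1,0,0,0,0, -1,0,0,0,0, -1,0,0,0,0, -1,0,0,0,0, -1,0,0,0,0]'
python3 - <<'E'
from h import *
goto(.5703,.235,.098,1.614)
snap('wrist','w9');snap('top','t9');crop('t9',220,135,410,245,4.2);snap('scene','s9');crop('s9',230,180,370,320,5)
E
```

```text
clock: 11.3
eef_pos: [0.5706, 0.2343, 0.0979]
tool_rot: [0.691, 0.723, 0.001, 0.0]
ft_force: [0.2, 0.4, 1.0]
grip_width: 0.0855
clock: 12.1
eef_pos: [0.5706, 0.2345, 0.0977]
tool_rot: [0.691, 0.723, 0.001, 0.0]
ft_force: [0.1, 0.5, 5.1]
grip_width: 0.0385
pos [0.5706 0.2345 0.0977] th 1.6171 F [0.1 0.5 5.1] w 0.0385 clk 12.1
shift mm [ 0.5 -0.3 -0.3] turn 0.03
```

View pics/w9.png

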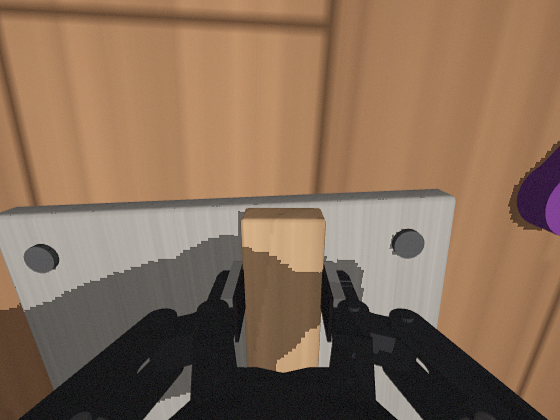

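View pics/t9_c220_135.png

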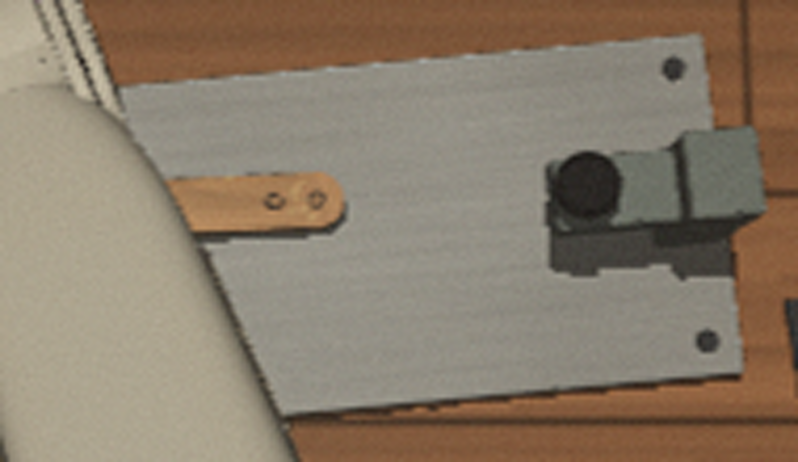

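View pics/s9_c230_180.png

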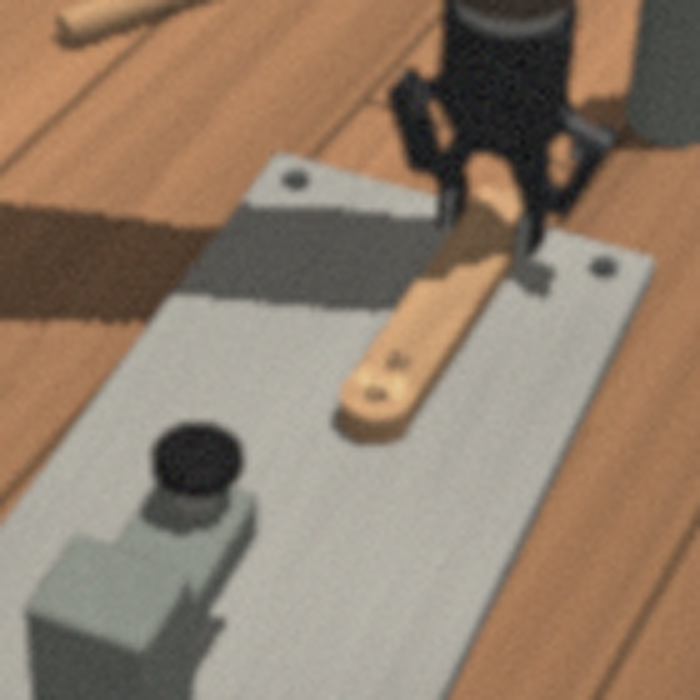

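The wrist view shows the blank held square between the pads. The top view has the rings at crop (317,199) and (275,201), so the blank hardly moved.

Run:
```python
from h import *
A=lambda c:(220+(c[0]+.5)/4.2-.5,135+(c[1]+.5)/4.2-.5)
S=lambda c:(230+(c[0]+.5)/5-.5,180+(c[1]+.5)/5-.5)
from h import *
for n,f,P,ax,rs in(('t9',A,(587,186),(.5709,-.1068),((317,199),(275,201))),('s9',S,(197,460),(.5698,-.1042),((375,394),(398,361)))):
    c=ray(n,*f(P),.145); print(n,'cap',c.round(4))
    for r in rs:
        q=ray(n,*f(r),.04); print(q.round(4),'to bolts axis',(np.array(ax)-q[:2]).round(4),'to cap',(c-q)[:2].round(4))
    goto(.5706,.2345,.0977,1.6171)
crop('w1',0,20,280,250,2.8);crop('w1',260,20,540,250,2.8)
```

```text
t9 cap [ 0.5692 -0.1048  0.145 ]
[0.5799 0.0674 0.04  ] to bolts axis [-0.009  -0.1742] to cap [-0.0107 -0.1722]
[0.5785 0.0972 0.04  ] to bolts axis [-0.0076 -0.204 ] to cap [-0.0093 -0.202 ]
pos [0.5706 0.2345 0.0976] th 1.617 F [-0.8 -0.1  5.2] w 0.0385 clk 12.25
shift mm [ 0.  -0.  -0.1] turn -0.0
s9 cap [ 0.5736 -0.1094  0.145 ]
[0.5774 0.0718 0.04  ] to bolts axis [-0.0076 -0.176 ] to cap [-0.0038 -0.1812]
[0.5763 0.1017 0.04  ] to bolts axis [-0.0065 -0.2059] to cap [-0.0027 -0.2111]
pos [0.5706 0.2345 0.0976] th 1.617 F [-0.8 -0.1  5.2] w 0.0385 clk 12.25
shift mm [ 0.  -0.  -0.1] turn -0.0
```

View pics/w1_c0_20.png

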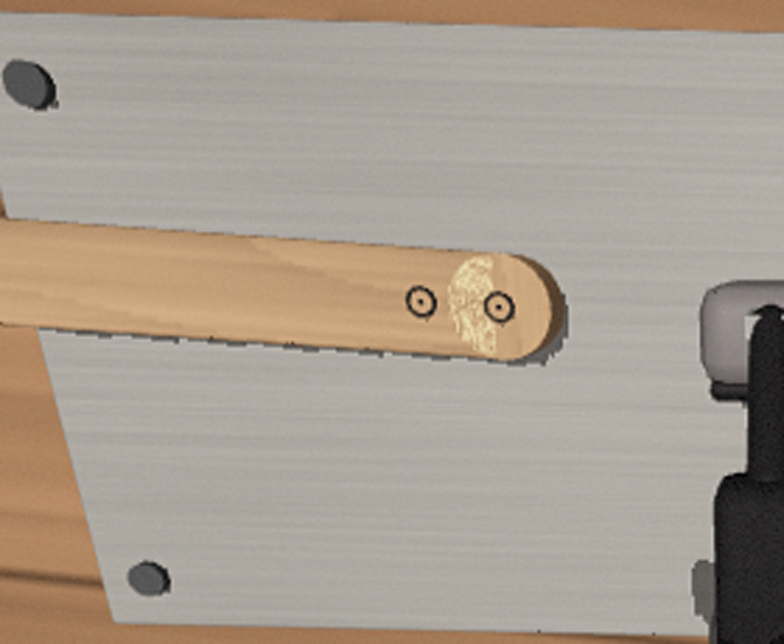

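View pics/w1_c260_20.png

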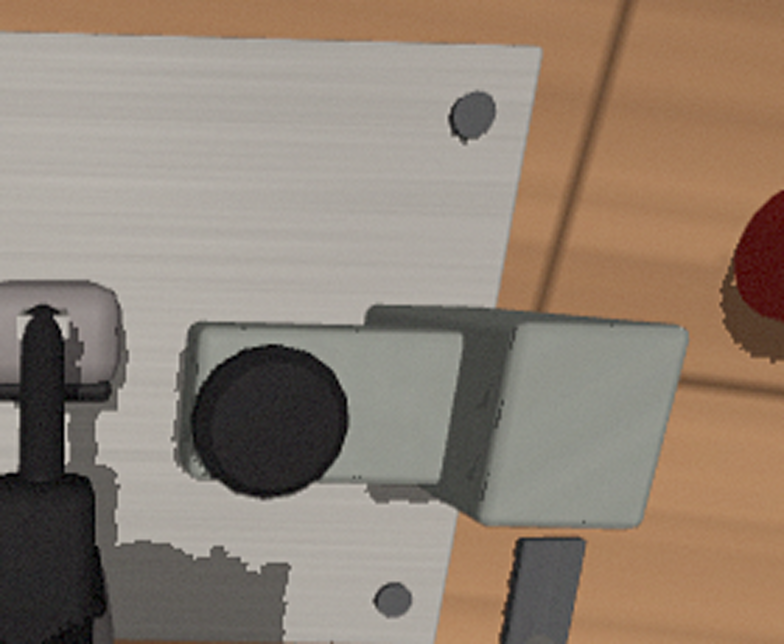

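Run:
```python
from h import *
from scipy.optimize import least_squares
f=lambda c,x0:(x0+(c[0]+.5)/2.8-.5,20+(c[1]+.5)/2.8-.5)
obs=[(f((29,84),0),(.1,.26)),(f((149,578),0),(-.1,.26)),(f((472,116),260),(.1,-.185)),(f((394,599),260),(-.1,-.185))]
def r(x):
    c,s=np.cos(x[2]),np.sin(x[2]);o=[]
    for uv,l in obs:o+=list(proj('w1',[x[0]+c*l[0]-s*l[1],x[1]+s*l[0]+c*l[1],.024])-uv)
    return np.array(o)
s=least_squares(r,[.56,-.02,.09]);x=s.x;print(x,s.fun.round(1))
a=np.array([x[0]+.09*np.sin(x[2]),x[1]-.09*np.cos(x[2])]);print('axis',a,'cap',ray('w1',*f((270,421),260),.145))
for c in((499,307),(421,302)):
    q=ray('w1',*f(c,0),.04)[:2];print(q,a-q)
```

```text
[ 0.56068313 -0.01360955  0.09006831] [-1.3 -0.1 -0.9  0.9  1.5 -0.5  0.7  1.1]
axis [ 0.56877833 -0.10324475] cap [ 0.57064909 -0.10097244  0.145     ]
[0.57716247 0.07204615] [-0.00838414 -0.1752909 ]
[0.57560947 0.10211168] [-0.00683114 -0.20535643]
```

The bolt-based estimates from three cameras agree: ring_end to punch axis is about (-8.3, -175) mm in world axes. In tool axes that is roughly x -174.5, y -16.

```bash
python3 -m inch '[-1,-10,-1,0,0, -1,-35,-3,0,0, -1,-65,-6,0,0, -1,-95,-9,0,0, -1,-125,-11,0,0, -1,-150,-14,0,0, -1,-168,-15,0,0, -1,-174,-16,0,0]'; python3 -m inch '[-1,0,0,0,0,-1,0,0,0,0,-1,0,0,0,0]'
python3 - <<'E'
from h import *
goto(.5706-.0083,.2345-.175,.0977,1.617)
snap('scene','s10');crop('s10',220,220,340,340,5.5)
snap('top','t10');crop('t10',300,140,420,240,6)
E
```

```text
clock: 13.05
eef_pos: [0.5625, 0.0584, 0.0976]
tool_rot: [0.691, 0.723, 0.001, -0.0]
ft_force: [-0.6, 5.3, 6.0]
grip_width: 0.0383
clock: 13.35
eef_pos: [0.5625, 0.0581, 0.0976]
tool_rot: [0.691, 0.723, -0.0, 0.001]
ft_force: [-0.5, -1.9, 6.8]
grip_width: 0.0385
pos [0.5625 0.0581 0.0976] th 1.6153 F [-0.5 -1.9  6.8] w 0.0385 clk 13.35
shift mm [ 1.4 -0.1 -0.1] turn -0.02
```

View pics/s10_c220_220.png

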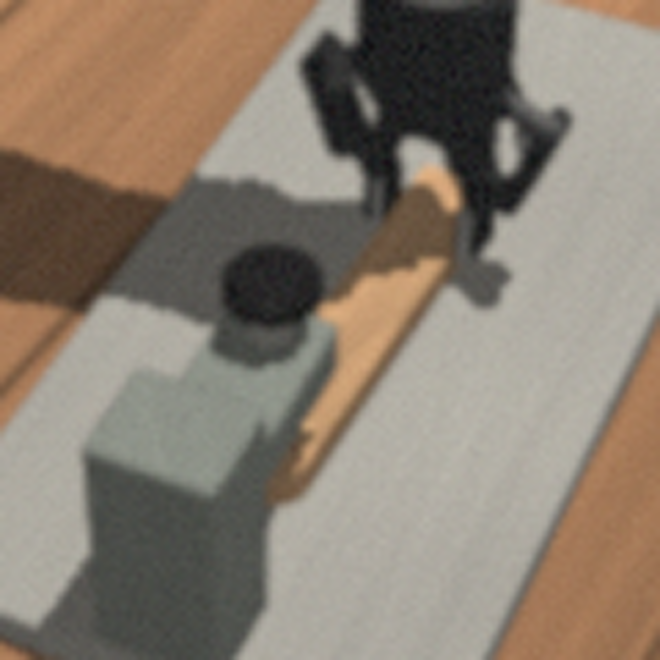

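View pics/t10_c300_140.png

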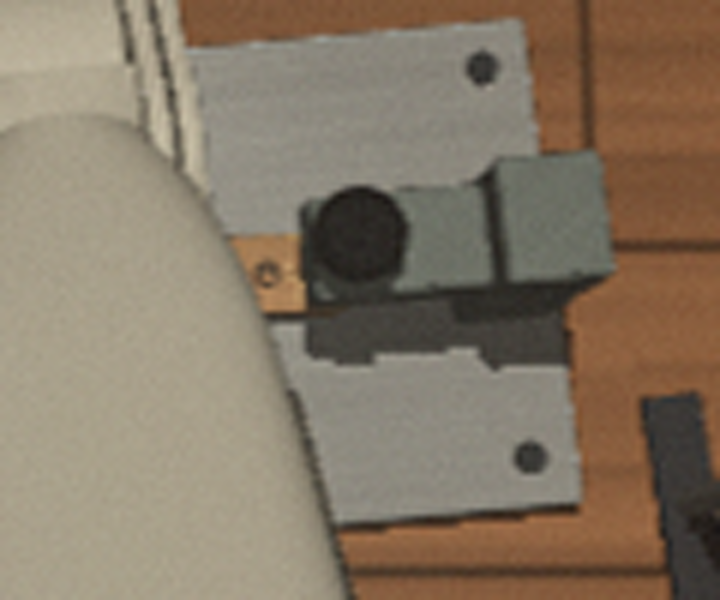

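```bash
python3 - <<'E'
from h import *
A=lambda c:(300+(c[0]+.5)/6-.5,140+(c[1]+.5)/6-.5)
q=ray('t10',*A((267,272)),.04)[:2]; print(q, 'err inner vs expected', q-(np.array([.5709,-.1068])+.03*np.array([-.045,.999])))
E
python3 -m inch '[-0.2,0,0,0,0, 0.2,0,0,0,0, 0.6,0,0,0,0, 1,0,0,0,0, 1,0,0,0,0, 1,0,0,0,0]'; python3 -m inch '[1,0,0,-20,0, 1,0,0,-60,0, 1,0,0,-100,0, 1,0,0,-130,0, 1,0,0,-130,0, 1,0,0,-130,0]';  python3 - <<'E'
from h import *
snap('wrist','w11');snap('scene','s11');snap('top','t11');crop('t11',300,140,420,240,6);crop('s11',220,220,340,340,5.5)
E
```

```text
[ 0.57090938 -0.07828666] err inner vs expected [ 0.00135938 -0.00145666]
clock: 14.05
eef_pos: [0.562, 0.0597, 0.0966]
tool_rot: [0.691, 0.723, -0.0, -0.0]
ft_force: [1.0, -0.1, 0.7]
grip_width: 0.0858
clock: 14.65
eef_pos: [0.5625, 0.0598, 0.2276]
tool_rot: [0.691, 0.723, 0.001, 0.001]
ft_force: [-0.0, -0.3, -0.7]
grip_width: 0.0857
```

View pics/w11.png

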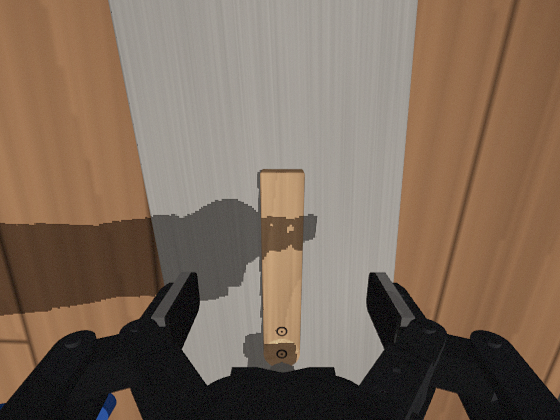

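View pics/s11_c220_220.png

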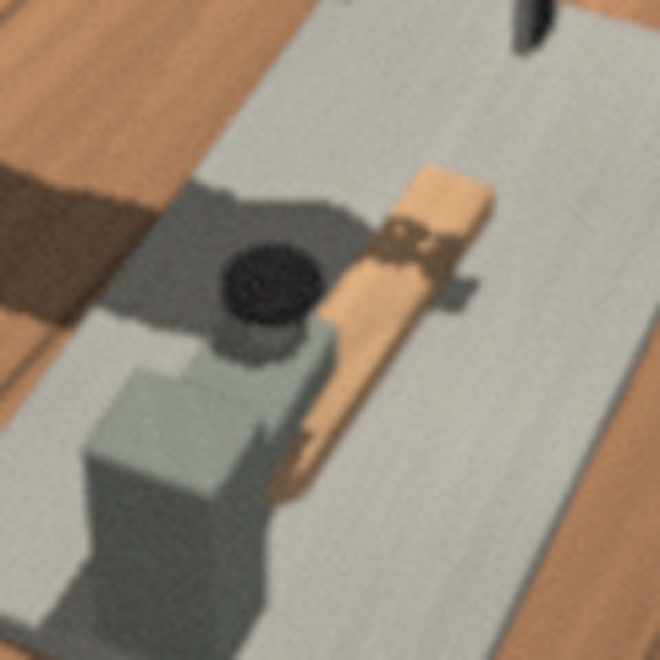

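View pics/t11_c300_140.png

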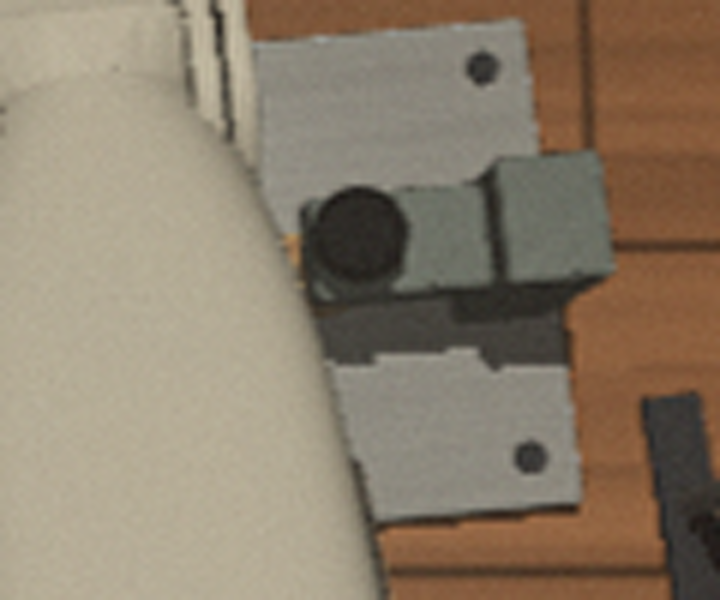

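Run:
```python
from h import *
crop('w11',235,310,330,385,8)
for uv in((281.5,331),(282,353)): print(ray('w11',*uv,.04))
print(proj('w11',[.5705,-.1055,.054]),proj('w11',[.5705,-.1055,.04]))
```

```text
[ 0.56774303 -0.07418083  0.04      ]
[ 0.56961066 -0.10340304  0.04      ]
[282.74708347 364.76152684] [282.72239506 354.55453404]
```

View pics/w11_c235_310.png

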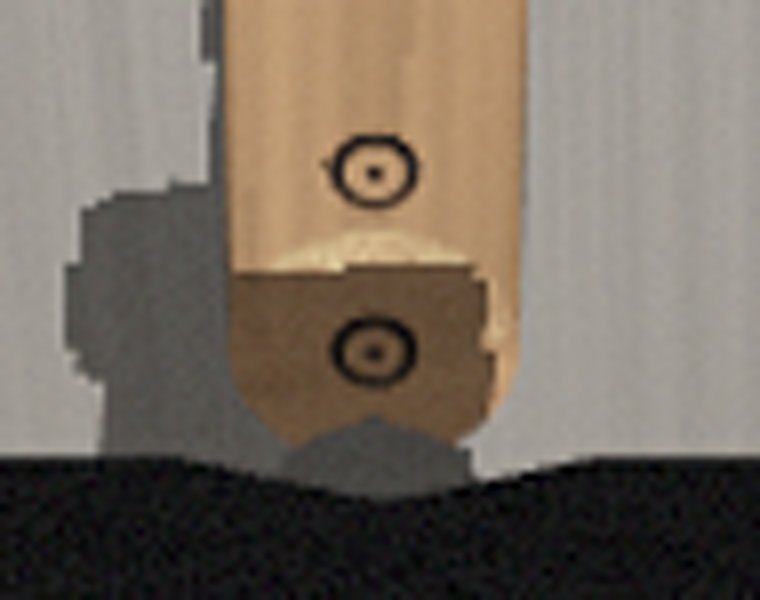

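Run:
```python
from h import *
for z in(.054,.06,.08): print(ray('w11',281.9,362.2,z))
for y in(-.1034,-.0852):
  for z in (.054,.06,.08): print(y,z,proj('w11',[.5696,y,z]),proj('w11',[.5816,y,z]))
goto(.565,.09,.23,1.615)
```

```text
[ 0.56945406 -0.10212795  0.054     ]
[ 0.56918464 -0.0961136   0.06      ]
[ 0.56828657 -0.07606576  0.08      ]
-0.1034 0.054 [281.98368067 363.16003661] [293.39483637 363.56425264]
-0.1034 0.06 [281.98062116 367.78788134] [293.60578345 368.19674901]
-0.1034 0.08 [281.96953813 384.55216989] [294.36989444 384.97698371]
-0.0852 0.054 [282.78987838 349.25220039] [294.41821248 349.67293284]
-0.0852 0.06 [282.80218266 353.70400582] [294.6528262 354.1299097]
-0.0852 0.08 [282.84682865 369.85734281] [295.50407232 370.30110458]
pos [0.5612 0.0596 0.2251] th 1.617 F [-0.5  0.3  0.1] w 0.0854 clk 14.8
shift mm [30.2  5.2 -4.9] turn 0.02
```

Through the wrist camera, the rod's apex is at (281.9,362.2), which gives a tip position of (.5695,-.1021). The end ring at (282,353) gives (.5696,-.1034), so they are about 1.3 mm apart. That agrees with the bolt estimates, so I close the gripper and go over the cap.

```bash
python3 -m inch '[0,0,0,-20,0, -1,0,0,-40,0, -1,-40,0,-40,0, -1,-80,0,-40,0, -1,-120,0,-40,0, -1,-150,0,-40,0, -1,-162,0,-40,0, -1,-162,0,-40,0]';python3 -m inch '[-1,0,0,0,0,-1,0,0,0,0]'
python3 - <<'E'
from h import *
goto(.570,-.104,.225,1.615)
E
```

```text
clock: 15.6
eef_pos: [0.5692, -0.1036, 0.2654]
tool_rot: [0.692, 0.722, -0.001, -0.001]
ft_force: [0.3, -0.2, 0.3]
grip_width: -0.0002
clock: 15.8
eef_pos: [0.5696, -0.1008, 0.2665]
tool_rot: [0.69, 0.724, -0.0, -0.001]
ft_force: [-0.4, 0.6, 1.1]
grip_width: -0.0001
pos [ 0.5696 -0.1008  0.2665] th 1.6187 F [-0.4  0.6  1.1] w -0.0001 clk 15.8
shift mm [-3.3  0.3 41.5] turn 0.04
```

```bash
python3 -m inch '[-1,-3,0,20,0, -1,-3,0,38,0, -1,-3,0,43,0, -1,-3,0,43,0, -1,-3,0,43,0]'
python3 - <<'E'
from h import *
snap('wrist','w12');snap('scene','s12');crop('s12',220,180,340,340,4.5)
goto(.570,-.104,.218,1.615)
E
```

```text
clock: 16.3
eef_pos: [0.5703, -0.1045, 0.2247]
tool_rot: [0.69, 0.724, 0.0, 0.0]
ft_force: [-0.2, 0.2, -0.5]
grip_width: -0.0005
pos [ 0.5705 -0.1049  0.2251] th 1.6175 F [ 0.3 -0.7 -0.5] w -0.0001 clk 16.4
shift mm [ 1.  -0.5  7.1] turn 0.02
```

View pics/s12_c220_180.png

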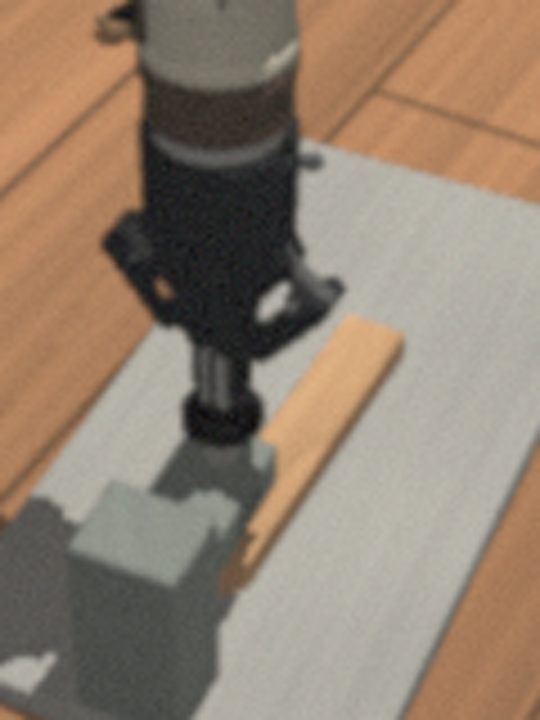

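View pics/w12.png

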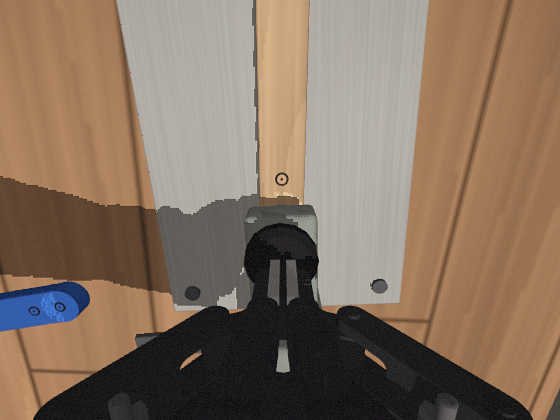

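The closed fingers are centred over the cap. Push down while watching the force.

```bash
python3 -m inch '[-1,0,0,6,0, -1,0,0,10,0, -1,0,0,14,0, -1,0,0,16,0, -1,0,0,16,0]'
```

```text
clock: 16.9
eef_pos: [0.5706, -0.1052, 0.2085]
tool_rot: [0.691, 0.723, 0.001, 0.001]
ft_force: [0.8, -0.2, 5.5]
grip_width: -0.0002
```

```bash
python3 -m inch '[-1,0,0,3,0, -1,0,0,5,0, -1,0,0,5,0]'
```

```text
clock: 17.2
eef_pos: [0.5706, -0.1052, 0.204]
tool_rot: [0.691, 0.723, 0.001, 0.001]
ft_force: [0.2, 1.1, 7.8]
grip_width: -0.0002
```

```bash
python3 -m inch '[-1,0,0,2,0, -1,0,0,4,0, -1,0,0,5,0, -1,0,0,5,0]'
```

```text
clock: 17.6
eef_pos: [0.5705, -0.1052, 0.2025]
tool_rot: [0.691, 0.723, 0.001, 0.002]
ft_force: [-5.8, 2.0, 23.3]
grip_width: 0.0002
```

23 N with travel stopped, so the tip is pressed into the wood. Retreat and look.

```bash
python3 -m inch '[-1,0,0,-8,0, -1,0,0,-20,0, -1,0,0,-45,0, -1,0,0,-75,0, -1,0,0,-75,0]'; python3 -m inch '[0,40,0,0,0, 1,80,0,0,0, 1,120,0,0,0, 1,150,0,0,0, 1,172,0,10,0, 1,172,0,20,0, 1,172,0,30,0, 1,172,0,30,0]'
python3 - <<'E'
from h import *
snap('wrist','w13');crop('w13',235,270,330,385,6)
goto(.5705-.006,.06,.0975,1.617)
E
```

```text
clock: 18.1
eef_pos: [0.5711, -0.1055, 0.2768]
tool_rot: [0.691, 0.723, 0.002, 0.003]
ft_force: [0.5, -0.4, -0.3]
grip_width: -0.0004
clock: 18.9
eef_pos: [0.5606, 0.0656, 0.2402]
tool_rot: [0.691, 0.723, -0.002, -0.002]
ft_force: [-0.6, -0.1, -0.5]
grip_width: 0.0854
pos [0.5611 0.0654 0.2413] th 1.6154 F [-0.4 -0.1  0. ] w 0.0854 clk 18.95
shift mm [ -5.5   3.6 143.8] turn -0.02
```

View pics/w13_c235_270.png

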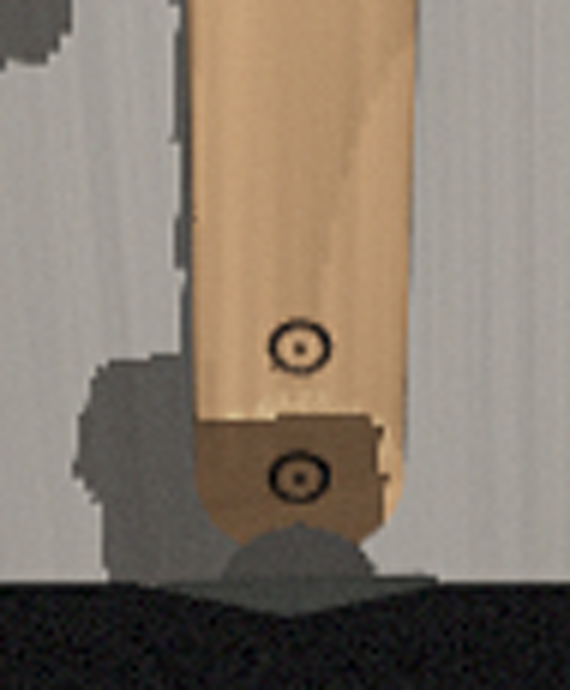

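View pics/w13.png

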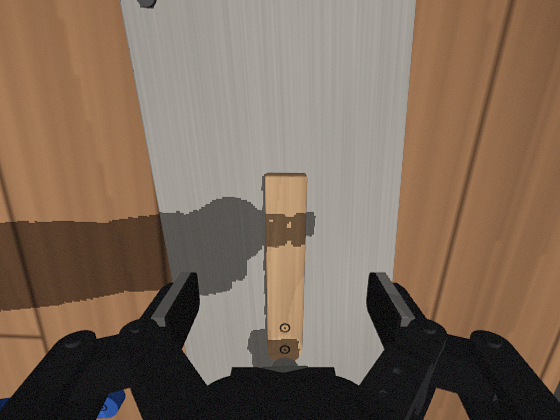

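Run:
```python
from h import *
f=lambda c:(235+(c[0]+.5)/6-.5,270+(c[1]+.5)/6-.5)
i,e=ray('w13',*f((299.5,347)),.04),ray('w13',*f((299,477)),.04);s=ray('w13',285.3,174,.04)
print(i,e,s,np.arctan2(e[0]-s[0],s[1]-e[1]),'tip',ray('w13',*f((301,523)),.054))
p=s+(e-s)*(.038/.2);print(p)
goto(p[0],.062,.0975,np.pi/2+np.arctan2(e[0]-s[0],s[1]-e[1]))
```

```text
[ 0.56780307 -0.07437463  0.04      ] [ 0.56912196 -0.10433784  0.04      ] [0.56044551 0.09719151 0.04      ] 0.043026453419001784 tip [ 0.56935979 -0.10170067  0.054     ]
[0.56209404 0.05890093 0.04      ]
pos [0.5611 0.0654 0.2413] th 1.6154 F [-0.4 -0.1  0. ] w 0.0854 clk 18.95
shift mm [ -3.4   1.3 143.8] turn 0.01
```

```bash
python3 -m inch '[1,-4,1,30,0, 1,-4,1,70,0, 1,-4,1,110,0, 1,-4,1,135,0, 1,-4,1,144,0, 1,-4,1,144,0, 1,-4,1,144,0]'; python3 -m inch '[0.3,0,0,0,0, -0.2,0,0,0,0, -1,0,0,0,0, -1,0,0,0,0, -1,0,0,0,0, -1,0,0,0,0, -1,0,0,0,0]';python3 - <<'E'
from h import *
goto(.5625+.001,.062-.029,.0975,1.615)
E
```

```text
clock: 19.65
eef_pos: [0.5643, 0.0623, 0.1004]
tool_rot: [0.691, 0.723, 0.001, 0.001]
ft_force: [0.2, 0.9, -0.4]
grip_width: 0.0856
clock: 20.35
eef_pos: [0.5639, 0.0629, 0.1002]
tool_rot: [0.691, 0.723, 0.001, 0.001]
ft_force: [0.1, 0.7, 6.2]
grip_width: 0.0388
pos [0.5639 0.0629 0.1002] th 1.617 F [0.1 0.7 6.2] w 0.0388 clk 20.35
shift mm [-29.8  -1.8   2.7] turn 0.02
```

```bash
python3 -m inch '[-1,-8,-0.5,0,0, -1,-18,-1,0,0, -1,-26,-1.5,0,0, -1,-29,-1.6,0,0, -1,-29,-1.6,0,0, -1,-29,-1.6,0,0]'; python3 -m inch '[-0.2,0,0,0,0, 0.2,0,0,0,0, 0.6,0,0,0,0, 1,0,0,0,0, 1,0,0,0,0, 1,0,0,0,0]'; python3 -m inch '[1,0,0,-20,0, 1,15,0,-60,0, 1,40,0,-100,0, 1,40,0,-130,0, 1,40,0,-130,0, 1,40,0,-130,0]';  python3 - <<'E'
from h import *
snap('wrist','w14');crop('w14',235,270,330,385,6)
goto(.570,-.104,.27,1.617)
E
```

```text
clock: 20.95
eef_pos: [0.5638, 0.0343, 0.1003]
tool_rot: [0.69, 0.723, 0.002, 0.0]
ft_force: [0.1, 2.3, 5.5]
grip_width: 0.0386
clock: 21.55
eef_pos: [0.5627, 0.0336, 0.0987]
tool_rot: [0.691, 0.723, -0.0, -0.0]
ft_force: [0.3, 0.0, 0.2]
grip_width: 0.0855
clock: 22.15
eef_pos: [0.5612, 0.0737, 0.2295]
tool_rot: [0.691, 0.723, 0.001, 0.001]
ft_force: [-0.3, -0.6, -0.0]
grip_width: 0.0854
pos [0.5605 0.0735 0.2282] th 1.6168 F [-0.6 -0.   0.3] w 0.0852 clk 22.2
shift mm [-177.7    1.3  -41.8] turn -0.0
```

View pics/w14_c235_270.png

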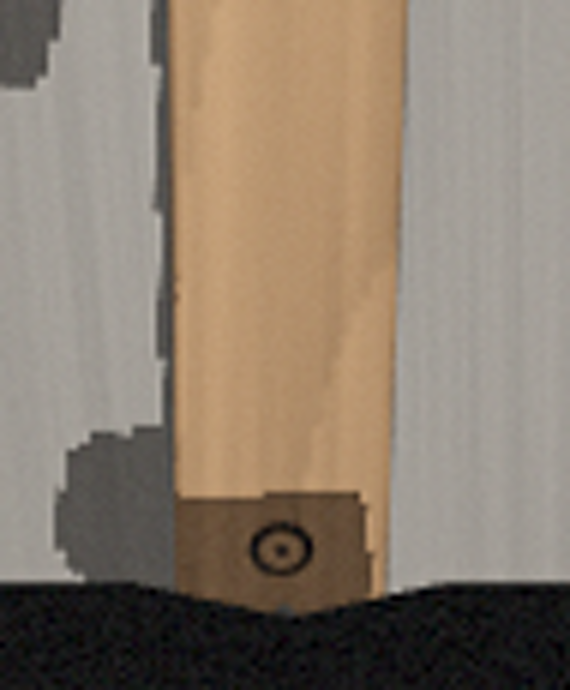

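Run:
```python
from h import *
f=lambda c:(235+(c[0]+.5)/6-.5,270+(c[1]+.5)/6-.5)
print(ray('w14',*f((281,549)),.04),'tip',ray('w14',*f((286,604)),.054))
snap('top','t14');crop('t14',300,140,420,240,6)
```

```text
[ 0.56829587 -0.10263273  0.04      ] tip [ 0.56914884 -0.10102719  0.054     ]
```

The inner ring is at (.5683,-.1026) and the tip at (.569,-.102), within about 1.5 mm. Punch it.

```bash
python3 -m inch '[0,0,0,-20,0, -1,0,0,-40,0, -1,-40,0,-40,0, -1,-80,0,-40,0, -1,-120,0,-40,0, -1,-155,0,-40,0, -1,-176,0,-40,0, -1,-178,0,-40,0]';python3 -m inch '[-1,0,0,0,0,-1,0,0,0,0,-1,0,0,0,0]'
python3 - <<'E'
from h import *
goto(.5705,-.1049,.225,1.617)
E
```

```text
clock: 23.05
eef_pos: [0.5682, -0.1072, 0.2666]
tool_rot: [0.692, 0.722, -0.001, -0.001]
ft_force: [-0.3, -0.4, -0.3]
grip_width: -0.0001
clock: 23.35
eef_pos: [0.569, -0.103, 0.2684]
tool_rot: [0.69, 0.724, -0.0, -0.001]
ft_force: [0.5, -0.5, -0.1]
grip_width: -0.0006
pos [ 0.569  -0.103   0.2684] th 1.6185 F [ 0.5 -0.5 -0.1] w -0.0006 clk 23.35
shift mm [-1.9  1.4 43.4] turn 0.01
```

```bash
python3 -m inch '[-1,-2,1,20,0, -1,-2,1,38,0, -1,-2,1,45,0, -1,-2,1,52,0, -1,-2,1,58,0, -1,-2,1,60,0, -1,-2,1,60,0]'; python3 -m inch '[-1,0,0,3,0, -1,0,0,5,0, -1,0,0,5,0]'; python3 -m inch '[-1,0,0,2,0, -1,0,0,4,0, -1,0,0,5,0, -1,0,0,5,0]'
```

```text
clock: 24.05
eef_pos: [0.5702, -0.1054, 0.2097]
tool_rot: [0.69, 0.723, 0.001, -0.0]
ft_force: [-2.7, 2.3, 6.4]
grip_width: -0.0001
clock: 24.35
eef_pos: [0.5705, -0.1057, 0.2053]
tool_rot: [0.69, 0.723, 0.001, 0.0]
ft_force: [-2.4, 2.6, 7.5]
grip_width: 0.0001
clock: 24.75
eef_pos: [0.5705, -0.1057, 0.2028]
tool_rot: [0.69, 0.723, 0.001, 0.001]
ft_force: [-7.9, 3.1, 18.6]
grip_width: -0.0003
```

```bash
python3 -m inch '[-1,0,0,1,0, -1,0,0,1,0]'; python3 -m inch '[-1,0,0,-8,0, -1,0,0,-20,0, -1,0,0,-45,0, -1,0,0,-75,0, -1,0,0,-75,0]'; python3 -m inch '[-1,40,0,0,0, -1,80,0,0,0, -1,120,0,0,0, -1,150,0,0,0, -1,172,0,10,0, -1,172,0,20,0, -1,172,0,30,0, -1,172,0,30,0]'
python3 - <<'E'
from h import *
snap('wrist','w15');crop('w15',235,270,330,385,6);snap('scene','s15');crop('s15',80,200,370,420,2.7)
E
```

```text
clock: 24.95
eef_pos: [0.5704, -0.1056, 0.2026]
tool_rot: [0.69, 0.723, 0.002, 0.001]
ft_force: [-8.6, 3.6, 21.0]
grip_width: -0.0001
clock: 25.45
eef_pos: [0.5728, -0.107, 0.2781]
tool_rot: [0.691, 0.723, 0.002, 0.004]
ft_force: [0.7, 0.3, 0.7]
grip_width: 0.0
clock: 26.25
eef_pos: [0.5615, 0.0646, 0.2406]
tool_rot: [0.691, 0.723, -0.002, -0.001]
ft_force: [0.1, -0.3, -1.1]
grip_width: -0.0001
```

View pics/w15_c235_270.png

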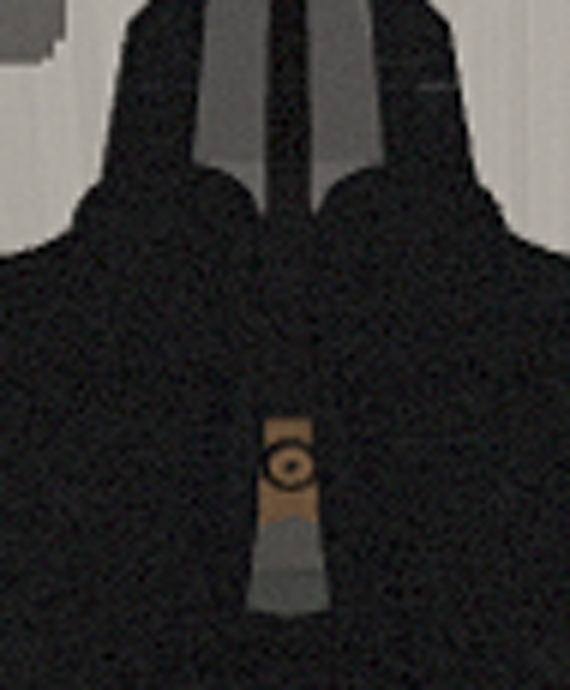

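View pics/s15_c80_200.png

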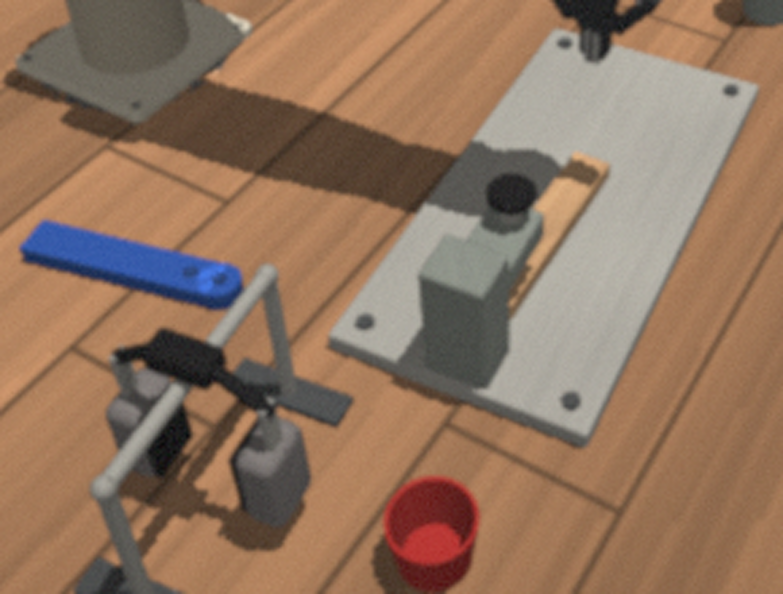

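Run:
```python
from h import *
f=lambda c:(235+(c[0]+.5)/6-.5,270+(c[1]+.5)/6-.5)
print(ray('w15',*f((290,465)),.04),'tip',ray('w15',*f((293,518)),.054))
order.job_done()
```

```text
[ 0.56842078 -0.10299932  0.04      ] tip [ 0.56897267 -0.10206187  0.054     ]
the job is handed in; nothing more can be done
```

I did every step of the job and handed it in at about 26 s. No verdict is reported, so the results below come from my own checks.

- **Ear defenders:** they hang by the headband over the rail, released, with one cup on each side of the bar. They were still there in the last scene picture.
- **First ring (nearest the rounded end):** I slid the blank until this ring was about 1.3 mm from the tip, then pushed the cap to about 23 N. Travel stopped there, as expected with the tip in the wood.
- **Second ring:** I slid the blank on about 29 mm, which put this ring within about 2 mm of the tip, then pushed to about 21 N.
- **Final state:** the plunger is up, and the inner ring measures about 1 mm from the tip. The blank lies flat on the bed, and the gripper is well clear of everything.
- **Can, tub and hammer:** I never touched them, but I didn't re-measure where they ended up.

**Disagreements:**
- Sighting directly on the raised cap gave positions up to about 6 mm apart between cameras. I used the bed-bolt fits instead, which agreed to about 2 mm.
- The dark shape I read as the tip looked wider than a 12 mm rod. Its apex still matched the bolt-based punch axis to 1–2 mm.
- I saw no clear punch mark in the rings, so the evidence for both punches is the force and the stopped travel.

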